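# Slide the earbud carrier round to the charging bay and start the charge

## Robot

A 6-joint arm with a two-finger parallel gripper is mounted at the origin on the work surface. World frame = base frame: x ahead of the robot, y to its left, z up, the work surface at z = 0. Lengths are in m, angles in rad, forces in N, time in s.
With the tool pointing down it reaches from about 0.35 to 0.85 m from the base axis. Payload 8.1 kg.
Tool frame: the origin (TCP) lies midway between the tips of the shut fingers; the grasp point (between the pads) lies 19 mm behind it; z points along the fingers, y is the line along which they close (so a half turn about z gives the same grasp; the last joint's range is limited). The gripper opens to 93 mm and grips with 3 to 60 N. Pads are 15 mm wide; open, the fingers measure 128 mm over their backs; the gripper's body (75 mm by 188 mm) begins 65 mm behind the grasp point.
Start: joints at [1.073, 0.13, 1.488, -0, 1.523, -0.085], TCP at [0.241, 0.55, 0.219] pointing down, gripper open.
Joint ranges: [-2.96, 2.96], [-0.89, 2.26], [0.02, 2.5], [-1.34, 4.48], [0, 2.73], [-2.66, 2.66]. Speed limits (rad/s): [2.39, 2.39, 2.79, 3.14, 3.14, 3.14].

## Interface

Orientations are given as a rotation vector (axis times angle).
In Python, from station import ctrl, vision, sensors gives the robot as it stands (ctrl), with the cameras (vision) and the readings (sensors).
- The arm moves only by the shell command python3 drive.py 'ROWS' [OPENING] [FORCE]. ROWS is a JSON list of rows, 1 to 20 of them, each of 6 numbers: dx, dy, dz in a scale on which 1.0 is 1 m, then a rotation vector rx, ry, rz in a scale on which 1.0 is 2 rad; each row shifts and turns the commanded pose from where the row before left it, along the tool's axes as they then stand; what a row does not reach is not made up. A row lasts 1/12 s, in which the tool goes at most 0.0417 m and 0.125 rad, less where a joint would pass 70% of its speed; a pose out of reach is approached as far as the arm can. OPENING is the finger opening in m, set as the command begins (- or left out keeps the last). The fingers move at their own pace and stop on an object; FORCE is the grip in N (left out, the last holds). Time passes only in rows, so rows that do not move let the fingers close. It prints the time, the measured TCP pose, the force, the opening and the grip force at its end. A shift or turn number past 1, either way, is cut back to 1. Input that does not fit is refused with a message, and nothing moves.
- sensors.sense(): the state, without advancing time (a new reading comes with each control period).
- vision.grab_frame(name): name is "side" or "top" or "wrist"; returns the picture (420x560x3 uint8, red, green, blue); there is no depth.
- vision.camera_model(name): a dict with "K" (3x3 intrinsics, pixels), "distortion" ([k1, k2, p1, p2, k3] as OpenCV has them; the pictures are not rectified), "T" (4x4, takes a point from camera to world coordinates). Camera axes: x right, y down, z forward; pixel columns grow to the right and rows downward; lengths in m; the calibration is good to about 2 mm. A picture is of the moment at which its call begins: read the wrist's pose just before it. camera_model takes no time and is no camera call; for the wrist camera it gives the pose at the moment of the call.
- ctrl.hand_in(): hands the job in; it is judged then, once.
The state is a dict: "clock": time; "joint_pos": joint angles; "qvel": joint speeds; "joint_efforts": joint torques, N m; "tcp_pos": TCP position; "eef_rot": TCP orientation; "contact_force": force on the tool from outside, world axes, zero at the start; "torque": the same for the moment, N m; "width": finger opening in m; "gripper_force": force on a finger pad.
Only numpy, scipy, OpenCV 4.12 (cv2) and the standard library are available. Lean on these libraries where they do the work, as an engineer would, in place of code of your own. Each camera call takes 0.05 s, during which the arm holds its last target. There are 200 camera calls.

## Task

The square tray has three sliding carriers and one empty bay. Without lifting any carrier out, slide the carriers one at a time into whichever bay is empty until the flashlight has made way and the carrier with the white earbud case is fully home in the charging bay (the one with orange edges, next to the button), the case still lying in its carrier; then press the orange charge button all the way down and let it go. Leave the power bank, the keys and the spray bottle where they are.

Things in the scene. Friction and masses are not known exactly. Their poses are not given: they have to be found in the camera images.
- tray: Fixed grey square tray, 148 x 148 mm outside, at any yaw. Origin: centre of its underside; x, y along its sides, z up. Floor 6 mm above the shelf; a 5 mm thick edge wall rises to 16 mm, so the inside is 138 x 138 mm. No dividers: the four bays are the quarters, centred at (+-34.5, +-34.5) mm. The quarter at +x +y is the charging bay; one of the other three starts empty.
- charging_bay (a point): Centre of the charging bay on the tray's floor, (34.5, 34.5, 6) mm in the tray's frame. Its two stretches of edge wall are orange. A carrier's origin is within about 5 mm of it when fully home.
- earbud_carrier: Loose black open square cup, 66 x 66 x 26 mm high, 3 mm walls, 4 mm floor, holding the earbud case. Origin: centre of its underside, which slides on the tray's floor; sides parallel to the tray's. It stands 16 mm above the tray's edge wall, so a fingertip passing just over that wall can push its outer side. 3 mm of play in each bay. A push of 1 to 3 N slides it.
- flashlight_carrier: Loose blue carrier of the same size and behaviour as the earbud carrier (all weigh 0.11 to 0.22 kg), with a small aluminium flashlight (56 mm long, head 21 mm thick) fixed in it diagonally. Origin: centre of its underside. It starts in the charging bay.
- coin_carrier: Loose pale ceramic carrier of the same size and behaviour, with coins in it (fixed). Origin: centre of its underside.
- earbud_case: Loose glossy white earbud case, 54 x 44 x 24 mm, 50 g, lying in the earbud carrier, whose inside is 60 mm square. Origin: centre of its underside; z up. It must stay lying in the carrier.
- charge_button (a joint): Travel of the charge button downward, m: 0 released, 0.006 fully down. It springs back; fully down takes 5 N.
- charge_button_top (a point): Centre of the top of the orange round button (22 mm across) on the black charger module, 28 x 28 mm, at the tray's outer +x +y corner, (83, 83) mm in the tray's frame. Pressed straight down.
- power_bank: Bystander: loose matte black power bank, 105 x 65 x 22 mm. Origin: centre of its underside, long side along x.
- key_ring: Bystander: steel key ring, 36 mm across, with two keys pointing along +x (70 mm), lying flat. Origin: under the ring's centre.
- spray_bottle: Bystander: upright amber bottle with white cap, 42 mm across, 115 mm high. Origin: centre of its underside.

How it is judged:
By the outcome, as a careful person would: the job done as asked, in the order asked, and still so for the second after the job is handed in, with the robot touching nothing.
It also fails if it takes over 64 s, if anything falls off the work surface, if the arm or the gripper's body presses on something with over 40 N, if the wrist force passes 120 N, or if a joint passes its speed limit or range.

## Working session

There is one attempt and no reset: what is moved stays moved. The work goes in short steps, Python scripts to look and compute and a shell command to move; the robot and the scene stay as the last step left them, time stands still between calls to the robot, and variables do not carry over. Pictures are saved under pics/ and viewed, at most 10 in all, crops included, and the job is handed in when it is done.

```bash
ls; mkdir -p pics
python3 - <<'E'
from station import ctrl, vision, sensors
import cv2
s=sensors.sense();print(s['clock'],s['tcp_pos'],s['eef_rot'],s['width'])
for n in("top","side"):
    cv2.imwrite(f"pics/{n}0.png",vision.grab_frame(n)[:,:,::-1]); m=vision.camera_model(n);print(n,m)
E
```

```text
drive.py
pics
station.py
0.0 [0.24039673 0.54910344 0.21758787] [-6.43710302e-01 -3.07438489e+00  2.79006587e-03] 0.09296277974639179
top {'K': array([[445.28675186,   0.        , 282.97734175],
       [  0.        , 445.28675186, 205.64270171],
       [  0.        ,   0.        ,   1.        ]]), 'distortion': array([-0.06852257,  0.        ,  0.        ,  0.        ,  0.        ]), 'T': array([[-0.00953006, -0.99890106,  0.0458896 ,  0.47967765],
       [-0.9994835 ,  0.01092404,  0.03022254, -0.00918145],
       [-0.03069062, -0.04557788, -0.99848923,  1.28231533],
       [ 0.        ,  0.        ,  0.        ,  1.        ]])}
side {'K': array([[535.94051383,   0.        , 280.84426339],
       [  0.        , 535.94051383, 210.84765277],
       [  0.        ,   0.        ,   1.        ]]), 'distortion': array([0.03223683, 0.        , 0.        , 0.        , 0.        ]), 'T': array([[ 0.97101899, -0.15166682,  0.18471409,  0.29009833],
       [-0.23817369, -0.67835724,  0.69505737, -0.99447374],
       [ 0.019885  , -0.71890794, -0.69482081,  1.06578385],
       [ 0.        ,  0.        ,  0.        ,  1.        ]])}
```

View pics/top0.png

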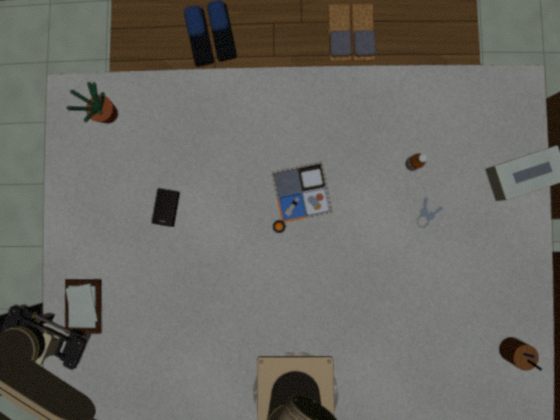

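View pics/side0.png

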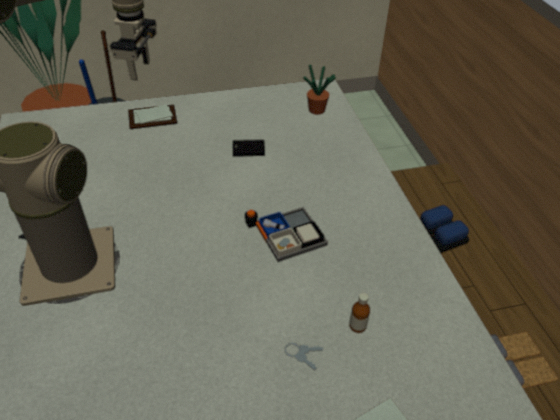

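Top view: tray near (302,192). Charging bay (lower left, button at (279,227)) holds the blue flashlight carrier. The empty bay is upper left, the earbud carrier is upper right and the coins are lower right. The side view agrees. Next I'll work out the coarse position and bring the wrist camera over the tray.

```bash
cat > h.py <<'E'
import numpy as np, cv2
from scipy.spatial.transform import Rotation as R
from station import ctrl, vision, sensors
def ray(m,uv):
    p=cv2.undistortPoints(np.array([[uv]],float),m["K"],m["distortion"])[0,0]
    d=m["T"][:3,:3]@np.array([*p,1]); return m["T"][:3,3],d/np.linalg.norm(d)
def plane(m,uv,z):
    o,d=ray(m,uv); return o+d*(z-o[2])/d[2]
def tri(l):  # list of (m,uv)
    A=0;b=0
    for m,uv in l:
        o,d=ray(m,uv);P=np.eye(3)-np.outer(d,d);A=A+P;b=b+P@o
    return np.linalg.solve(A,b)
def tool(): 
    s=sensors.sense(); return np.array(s['tcp_pos']),R.from_rotvec(s['eef_rot']).as_matrix(),s
def delta(p): # world displacement to p in tool axes
    t,M,s=tool(); return M.T@(np.array(p)-t)
E
python3 - <<'E'
from h import *
m=vision.camera_model("top")
for uv in [(273,170),(324,163),(332,214),(279,220),(279,227),(302,192)]: print(uv,plane(m,uv,.016).round(4))
c=plane(m,(302,192),.016)
t,M,s=tool(); print(M.round(3)); w=vision.camera_model("wrist"); print(w['K'],w['T'].round(3)); print((M.T@(w['T'][:3,3]-t)).round(4),(M.T@w['T'][:3,:3]).round(3))
print(delta([c[0],c[1],.25]))
E
```

```text
(273, 170) [0.6403 0.0567 0.016 ]
(324, 163) [ 0.6585 -0.0892  0.016 ]
(332, 214) [ 0.5126 -0.1098  0.016 ]
(279, 220) [0.4971 0.0409 0.016 ]
(279, 227) [0.4772 0.041  0.016 ]
(302, 192) [ 0.5762 -0.0254  0.016 ]
[[-0.916  0.401 -0.001]
 [ 0.401  0.916 -0.001]
 [ 0.    -0.002 -1.   ]]
[[346.81211646   0.         282.81397315]
 [  0.         346.81211646 210.06849445]
 [  0.           0.           1.        ]] [[ 0.401  0.875  0.271  0.165]
 [ 0.916 -0.383 -0.12   0.581]
 [-0.002  0.296 -0.955  0.383]
 [ 0.     0.     0.     1.   ]]
[ 0.0819 -0.0009 -0.1657] [[ 0.    -0.955 -0.296]
 [ 1.     0.     0.   ]
 [-0.    -0.296  0.955]]
[-0.53806339 -0.39168452 -0.03171627]
```

Careful with the scale: turns go in shares of 2 rad. That gives: -0.104 rad is -0.052.

```bash
python3 drive.py '[[-0.0282,-0.0228,0,0,0,0],[-0.0282,-0.0228,0,0,0,0],[-0.0282,-0.0228,0,0,0,0],[-0.0282,-0.0228,0,0,0,0],[-0.0282,-0.0228,0,0,0,0],[-0.0282,-0.0228,0,0,0,0],[-0.0282,-0.0228,0,0,0,0],[-0.0282,-0.0228,0,0,0,0],[-0.0282,-0.0228,0,0,0,0],[-0.0282,-0.0228,0,0,0,0],[-0.0282,-0.0228,0,0,0,0],[-0.0282,-0.0228,0,0,0,0],[-0.0282,-0.0228,0,0,0,0],[-0.0282,-0.0228,0,0,0,0],[-0.0282,-0.0228,0,0,0,0],[-0.0282,-0.0228,0,0,0,0],[-0.0282,-0.0228,0,0,0,0],[-0.0282,-0.0228,0,0,0,0]]' 0 10
python3 drive.py '[[0,0,0,0,0,-0.052],[0,0,0,0,0,-0.052],[0,0,0,0,0,-0.052],[0,0,0,0,0,-0.052],[0,0,0,0,0,-0.052],[0,0,0,0,0,0],[0,0,0,0,0,0]]'
python3 - <<'E'
from h import *
t,M,s=tool();print(t,M.round(3),s['qvel'].round(3) if hasattr(s['qvel'],'round') else s['qvel'])
m=vision.camera_model("wrist");f=vision.grab_frame("wrist");np.savez("w1.npz",**m)
cv2.imwrite("pics/w1.png",f[:,:,::-1])
E
```

```text
clock: 1.6
tcp_pos: [0.5413, -0.0317, 0.2182]
eef_rot: [-0.644, -3.074, -0.0]
contact_force: [-0.0, -0.2, -0.2]
width: 0.0004
gripper_force: 0.0
clock: 2.18
tcp_pos: [0.5408, -0.0299, 0.2182]
eef_rot: [0.163, -3.137, -0.0]
contact_force: [-0.6, 1.0, 0.2]
width: 0.0008
gripper_force: 0.0
[ 0.54075477 -0.02992117  0.21821452] [[-0.995 -0.104 -0.001]
 [-0.104  0.995  0.   ]
 [ 0.001  0.    -1.   ]] [ 0.002 -0.002 -0.002  0.    -0.001  0.028]
```

View pics/w1.png

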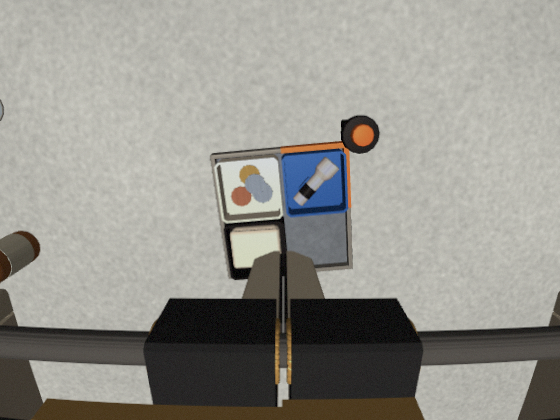

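The wrist view shows the whole tray: button at (362,135), blue carrier at (315,183), coins at (249,187), earbud case at (256,247), empty bay at (318,240). I'll take a second view about 8 cm away, then crop both.

```bash
python3 drive.py '[[0.02,0.02,0,0,0,0],[0.02,0.02,0,0,0,0],[0.02,0.02,0,0,0,0],[0,0,0,0,0,0],[0,0,0,0,0,0]]'
python3 - <<'E'
from h import *
m=vision.camera_model("wrist");f=vision.grab_frame("wrist");np.savez("w2.npz",**m)
cv2.imwrite("pics/w2.png",f[:,:,::-1])
a=cv2.imread("pics/w1.png")[110:290,200:400]
p=np.load("w1.npz");print(cv2.projectPoints(np.array([[.576,-.0254,.016]]),*(lambda T:(cv2.Rodrigues(T[:3,:3])[0],T[:3,3]))(np.linalg.inv(m["T"])),m["K"],m["distortion"])[0])
f=f[:,:,::-1]
cv2.imwrite("pics/c1.png",cv2.resize(a,None,fx=3.3,fy=3.3,interpolation=cv2.INTER_CUBIC))
E
```

```text
clock: 2.65
tcp_pos: [0.4744, 0.024, 0.2188]
eef_rot: [-0.167, 3.137, -0.0]
contact_force: [1.0, -1.0, 0.3]
width: 0.0002
gripper_force: 0.0
[[[232.71347846 262.08264085]]]
```

View pics/c1.png

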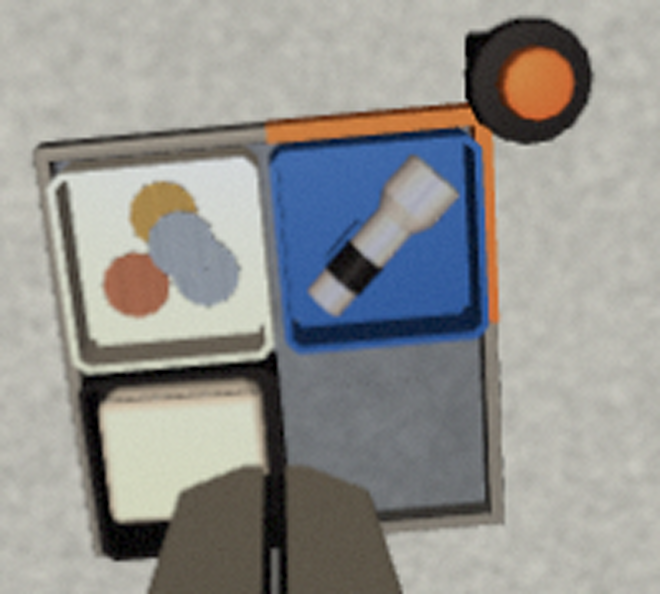

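Run:
```python
import cv2
a=cv2.imread("pics/w2.png")[170:350,130:330]
cv2.imwrite("pics/c2.png",cv2.resize(a,None,fx=3.3,fy=3.3,interpolation=cv2.INTER_CUBIC))
```

```text
(no output)
```

View pics/c2.png

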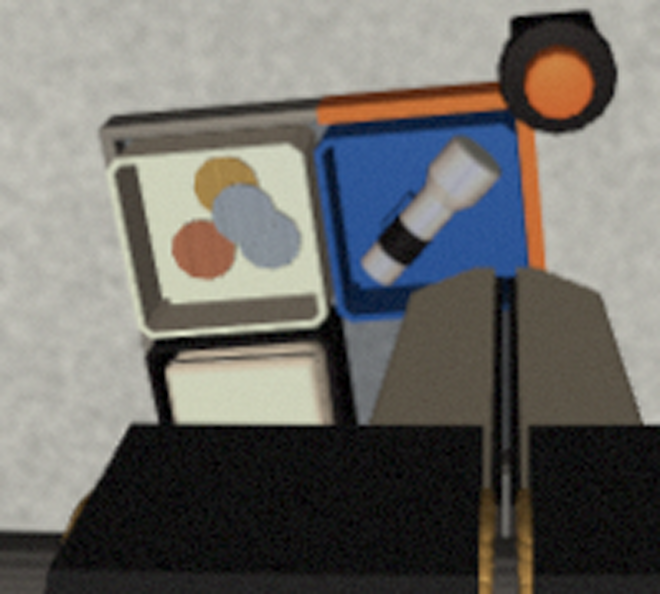

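Both crops share the tray's near-right corner (c1 (38,148), c2 (103,122)), the orange/grey joint (267,124)/(320,99), the button (540,84)/(559,85) and the coin carrier's rim corners. Triangulating those.

Run:
```python
from h import *
m1=dict(np.load("w1.npz"));m2=dict(np.load("w2.npz"))
f1=lambda u:((u[0]+.5)/3.3-.5+200,(u[1]+.5)/3.3-.5+110)
f2=lambda u:((u[0]+.5)/3.3-.5+130,(u[1]+.5)/3.3-.5+170)
for n,a,b in [("A",(38,148),(103,122)),("B",(267,124),(320,99)),("btn",(540,84),(559,85)),("coinFL",(272,355),(325,328)),("coinFR",(82,373),(143,337)),("case nr",(105,388),(168,357)),("case nl",(262,377),(327,344))]:
    print(n,tri([(m1,f1(a)),(m2,f2(b))]).round(4))
for z in(.016,.012): 
  P={k:plane(m1,f1(u),z)[:2] for k,u in dict(A=(38,148),B=(267,124),FL=(503,522)).items()};print(z,P, np.linalg.norm(P['FL']-P['A']),2*np.linalg.norm(P['B']-P['A']))
  c=(P['A']+P['FL'])/2; d=P['B']-P['A']; print("centre",c,"yaw x",np.degrees(np.arctan2(d[1],d[0])), "diag-45",np.degrees(np.arctan2(*(P['FL']-P['A'])[::-1]))+45)
  print("via w2",[plane(m2,f2(u),z)[:2].round(4) for u in((103,122),(320,99))])
print("btn z.03",plane(m1,f1((540,84)),.03),plane(m2,f2((559,85)),.03))
print("emptybay corner floor",plane(m1,f1((485,505)),.006))
```

```text
A [ 0.5192 -0.1117  0.01  ]
B [ 0.5044 -0.0378  0.0057]
btn [0.4795 0.0398 0.0481]
coinFL [ 0.5739 -0.0281  0.0377]
coinFR [ 0.586  -0.0892  0.0363]
case nr [ 0.5895 -0.0802  0.0405]
case nl [ 0.5875 -0.0295  0.0224]
0.016 {'A': array([ 0.51861868, -0.1100598 ]), 'B': array([ 0.50351541, -0.03740291]), 'FL': array([0.63461589, 0.06070527])} 0.20643658359608186 0.14842011921364212
centre [ 0.57661728 -0.02467727] yaw x 101.74290396879023 diag-45 100.81253519055872
via w2 [array([ 0.5168, -0.1101]), array([ 0.5009, -0.0368])]
0.012 {'A': array([ 0.51926678, -0.1108236 ]), 'B': array([ 0.50399933, -0.03737687]), 'FL': array([0.63652497, 0.06179781])} 0.20868069738722808 0.15003355240755017
centre [ 0.57789588 -0.02451289] yaw x 101.74290396879022 diag-45 100.81253519055875
via w2 [array([ 0.5182, -0.1115]), array([ 0.5021, -0.0374])]
btn z.03 [0.48074662 0.04425647 0.03      ] [0.48405256 0.04103594 0.03      ]
emptybay corner floor [0.63324801 0.05571163 0.006     ]
```

```bash
cat >> h.py <<'E'
C=np.array([.5770,-.0246]);Y=np.radians(101.1)
def W(tx,ty,z): return np.array([*(C+np.array([[np.cos(Y),-np.sin(Y)],[np.sin(Y),np.cos(Y)]])@[tx/1e3,ty/1e3]),z])
def where():
    t,M,s=tool(); d=t[:2]-C; c,k=np.cos(Y),np.sin(Y)
    print("tray mm",np.round([1e3*(c*d[0]+k*d[1]),1e3*(-k*d[0]+c*d[1]),1e3*t[2]],1),"yaw err",round(np.arctan2(M[1,1],M[0,1])-Y,4),"F tray",np.round([c*s['contact_force'][0]+k*s['contact_force'][1],-k*s['contact_force'][0]+c*s['contact_force'][1],s['contact_force'][2]],1),"t",round(s['clock'],2))
E
python3 drive.py '[[0,0,0,0,0,-0.0218],[0,0,0,0,0,-0.0218],[0,0,0,0,0,0],[0,0,0,0,0,0]]'
python3 -c "
from h import *
where();print(delta(W(-102,-34.5,.07)))"
```

```text
clock: 3.03
tcp_pos: [0.4755, 0.0228, 0.2186]
eef_rot: [-0.3, 3.127, -0.0]
contact_force: [-0.1, -0.1, 0.3]
width: 0.0007
gripper_force: 0.0
tray mm [ 66.   90.5 218.6] yaw err -0.0024 F tray [-0.   0.1  0.3] t 3.03
[-0.1254184  -0.1676968   0.14866312]
```

```bash
python3 drive.py '[[-0.0157,-0.021,0.0186,0,0,0],[-0.0157,-0.021,0.0186,0,0,0],[-0.0157,-0.021,0.0186,0,0,0],[-0.0157,-0.021,0.0186,0,0,0],[-0.0157,-0.021,0.0186,0,0,0],[-0.0157,-0.021,0.0186,0,0,0],[-0.0157,-0.021,0.0186,0,0,0],[-0.0157,-0.021,0.0186,0,0,0],[0,0,0.02,0,0,0],[0,0,0.02,0,0,0],[0,0,0.009,0,0,0],[0,0,0,0,0,0],[0,0,0,0,0,0],[0,0,0,0,0,0]]'
python3 -c "
from h import *
where();print(delta(W(-102,-34.5,.021)))"
```

```text
clock: 4.2
tcp_pos: [0.6316, -0.1175, 0.0224]
eef_rot: [-0.304, 3.125, -0.001]
contact_force: [-0.5, 0.2, 0.8]
width: 0.0004
gripper_force: 0.0
tray mm [-101.7  -35.7   22.4] yaw err 0.0002 F tray [0.3 0.4 0.8] t 4.2
[ 0.0012031  -0.00032394  0.0014371 ]
```

```bash
python3 drive.py '[[0.001,0.004,0.0015,0,0,0],[0,0.005,0,0,0,0],[0,0.005,0,0,0,0],[0,0.005,0,0,0,0],[0,0.005,0,0,0,0],[0,0.005,0,0,0,0],[0,0.005,0,0,0,0],[0,0.005,0,0,0,0],[0,0.005,0,0,0,0],[0,0.005,0,0,0,0],[0,0.005,0,0,0,0],[0,0.005,0,0,0,0],[0,0.005,0,0,0,0],[0,0.005,0,0,0,0],[0,0.004,0,0,0,0],[0,0.003,0,0,0,0],[0,0,0,0,0,0]]'
python3 - <<'E'
from h import *
where()
f=vision.grab_frame("top")[:,:,::-1][140:250,240:365]
cv2.imwrite("pics/t1.png",cv2.resize(f,None,fx=5,fy=5,interpolation=cv2.INTER_CUBIC))
E
```

```text
clock: 5.62
tcp_pos: [0.6152, -0.0423, 0.0197]
eef_rot: [-0.305, 3.126, -0.0]
contact_force: [1.1, -2.3, 2.2]
width: 0.0006
gripper_force: 1.2
tray mm [-24.7 -34.1  19.7] yaw err 0.0008 F tray [-2.5 -0.7  2.2] t 5.62
```

Contact force is about 2.5 N, so the carrier is sliding. I'll finish gently and watch for the force to rise.

```bash
for i in 1; do python3 drive.py '[[0,0.003,0,0,0,0],[0,0.003,0,0,0,0],[0,0.002,0,0,0,0],[0,0,0,0,0,0]]'; done; python3 -c "
from h import *
where()"; python3 drive.py '[[0,0.002,0,0,0,0],[0,0,0,0,0,0]]'; python3 -c "
from h import *
where()"
```

```text
clock: 6.0
tcp_pos: [0.6132, -0.0346, 0.0192]
eef_rot: [0.305, -3.127, -0.0]
contact_force: [0.5, -2.7, 1.4]
width: 0.0002
gripper_force: 1.2
tray mm [-16.7 -33.6  19.2] yaw err 0.0008 F tray [-2.7 -0.   1.4] t 6.0
clock: 6.17
tcp_pos: [0.6128, -0.0328, 0.0192]
eef_rot: [0.305, -3.126, -0.0]
contact_force: [1.7, -2.2, 3.4]
width: 0.0005
gripper_force: 1.3
tray mm [-14.9 -33.6  19.2] yaw err 0.0006 F tray [-2.5 -1.3  3.4] t 6.17
```

```bash
W='import h;h.where()'; python3 drive.py '[[0,0.002,-0.001,0,0,0],[0,0,0,0,0,0]]'|sed -n 4p; python3 -c "$W"; python3 drive.py '[[0,0.002,0,0,0,0],[0,0,0,0,0,0]]'|sed -n 4p; python3 -c "$W"
python3 - <<'E'
from h import *
f=vision.grab_frame("top")[:,:,::-1][140:250,240:365]
g=vision.grab_frame("side")[:,:,::-1][190:275,230:340]
a=cv2.resize(f,(600,528),interpolation=cv2.INTER_CUBIC)[:,100:500];b=cv2.resize(g,(683,528),interpolation=cv2.INTER_CUBIC)[:,150:550]
cv2.imwrite("pics/t1.png",np.hstack([a,b]))
E
```

```text
contact_force: [-0.4, -0.4, -0.2]
tray mm [-12.4 -33.1  19.7] yaw err 0.0006 F tray [-0.3  0.5 -0.2] t 6.33
contact_force: [1.8, -4.3, 0.3]
tray mm [-11.3 -33.5  20.1] yaw err 0.0006 F tray [-4.5 -0.9  0.3] t 6.5
```

View pics/t1.png

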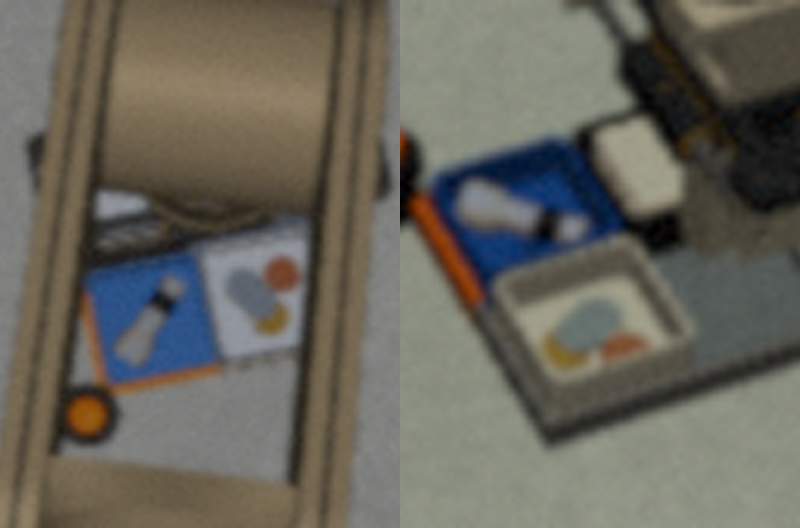

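The side view shows the earbud carrier now in the far-left bay with its case lying flat, and the far-right bay empty. The 4.5 N rise says it is at the wall. Next is the coin carrier.

```bash
python3 drive.py '[[0,-0.008,0,0,0,0],[0,-0.004,-0.02,0,0,0],[0,0,-0.025,0,0,0],[0.0315,-0.003,0,0,0,0],[0.0315,-0.003,0,0,0,0],[0.0315,-0.003,0,0,0,0],[0.0315,-0.003,0,0,0,0],[0,0,0.025,0,0,0],[0,0,0.019,0,0,0],[0,0,0,0,0,0],[0,0,0,0,0,0],[0,0,0,0,0,0]]'|sed -n 4p; python3 -c 'import h;h.where()'
```

```text
contact_force: [-0.1, -0.1, 0.6]
tray mm [-35.5  91.8  22.1] yaw err 0.0006 F tray [-0.1  0.1  0.6] t 7.6
```

```bash
python3 drive.py '[[-0.005,0.001,0.0012,0,0,0],[-0.005,0,0,0,0,0],[-0.005,0,0,0,0,0],[-0.005,0,0,0,0,0],[-0.005,0,0,0,0,0],[-0.005,0,0,0,0,0],[-0.005,0,0,0,0,0],[-0.005,0,0,0,0,0],[-0.005,0,0,0,0,0],[-0.005,0,0,0,0,0],[-0.005,0,0,0,0,0],[-0.005,0,0,0,0,0],[-0.005,0,0,0,0,0],[-0.005,0,0,0,0,0],[-0.005,0,0,0,0,0],[-0.003,0,0,0,0,0],[-0.002,0,0,0,0,0],[0,0,0,0,0,0]]'|sed -n 4p; python3 -c 'import h;h.where()'
python3 drive.py '[[-0.003,0,0,0,0,0],[-0.001,0,0,0,0,0],[0,0,0,0,0,0]]'|sed -n 4p; python3 -c 'import h;h.where()'
```

```text
contact_force: [-0.2, -0.1, -0.3]
tray mm [-34.3  11.7  20.1] yaw err 0.0005 F tray [-0.   0.2 -0.3] t 9.1
contact_force: [0.5, -0.7, -0.0]
tray mm [-34.3   8.   20.1] yaw err 0.0004 F tray [-0.8 -0.4 -0. ] t 9.35
```

```bash
python3 drive.py '[[-0.002,0,0,0,0,0],[0,0,0,0,0,0]]'|sed -n 4p; python3 -c 'import h;h.where()'
python3 drive.py '[[-0.002,0,0,0,0,0],[0,0,0,0,0,0]]'|sed -n 4p; python3 -c 'import h;h.where()'
python3 - <<'E'
from h import *
g=vision.grab_frame("side")[:,:,::-1][190:275,230:340]
cv2.imwrite("pics/t2.png",cv2.resize(g,None,fx=6,fy=6,interpolation=cv2.INTER_CUBIC))
E
```

```text
contact_force: [-0.3, -0.3, 0.3]
tray mm [-34.3   6.2  20.1] yaw err 0.0005 F tray [-0.3  0.3  0.3] t 9.52
contact_force: [-11.3, -2.7, 10.0]
tray mm [-34.3   6.1  20.1] yaw err 0.0005 F tray [-0.5 11.6 10. ] t 9.68
```

View pics/t2.png

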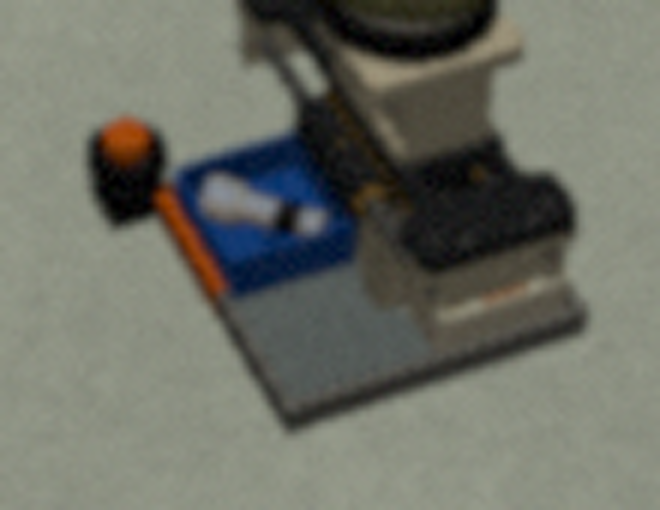

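The coin carrier has gone to the far-right bay and stopped at the wall (11.6 N); near-right is empty. Now the flashlight carrier.

```bash
python3 drive.py '[[0.01,0,0,0,0,0],[0.002,0,-0.025,0,0,0],[0,0,-0.025,0,0,0],[0.005,0.034,0,0,0,0],[0.004,0.034,0,0,0,0],[0.004,0.034,0,0,0,0],[0.004,0.034,0,0,0,0],[0,0,0.025,0,0,0],[0,0,0.023,0,0,0],[0,0,0,0,0,0],[0,0,0,0,0,0],[0,0,0,0,0,0]]'|sed -n 4p; python3 -c 'import h;h.where()'
```

```text
contact_force: [0.5, 0.8, 1.3]
tray mm [101.3  32.6  23.2] yaw err 0.0 F tray [ 0.7 -0.6  1.3] t 10.73
```

```bash
python3 drive.py '[[0.002,-0.005,0.0025,0,0,0],[0,-0.005,0,0,0,0],[0,-0.005,0,0,0,0],[0,-0.005,0,0,0,0],[0,-0.005,0,0,0,0],[0,-0.005,0,0,0,0],[0,-0.005,0,0,0,0],[0,-0.005,0,0,0,0],[0,-0.005,0,0,0,0],[0,-0.005,0,0,0,0],[0,-0.005,0,0,0,0],[0,-0.005,0,0,0,0],[0,-0.005,0,0,0,0],[0,-0.005,0,0,0,0],[0,-0.005,0,0,0,0],[0,-0.005,0,0,0,0],[0,-0.003,0,0,0,0],[0,0,0,0,0,0]]'|sed -n 4p; python3 -c 'import h;h.where()'
python3 drive.py '[[0,-0.003,0,0,0,0],[0,-0.002,0,0,0,0],[0,0,0,0,0,0]]'|sed -n 4p; python3 -c 'import h;h.where()'
```

```text
contact_force: [0.4, 0.1, 0.2]
tray mm [17.7 35.5 19.4] yaw err -0.0001 F tray [ 0.  -0.4  0.2] t 12.23
contact_force: [0.7, -0.3, 0.2]
tray mm [13.3 35.6 19.4] yaw err 0.0004 F tray [-0.4 -0.6  0.2] t 12.48
```

```bash
python3 drive.py '[[0,-0.002,-0.0005,0,0,0],[0,0,0,0,0,0]]'|sed -n 4p; python3 -c 'import h;h.where()'
python3 drive.py '[[0,-0.002,0,0,0,0],[0,0,0,0,0,0]]'|sed -n 4p; python3 -c 'import h;h.where()'
```

```text
contact_force: [0.2, 2.9, -0.2]
tray mm [11.9 35.6 19.9] yaw err 0.0004 F tray [ 2.8 -0.8 -0.2] t 12.65
contact_force: [-2.3, 12.4, 2.7]
tray mm [11.8 35.6 19.9] yaw err 0.0006 F tray [12.6 -0.1  2.7] t 12.82
```

The flashlight is home in the near-right bay (12.6 N stop). Now the earbud carrier.

```bash
python3 drive.py '[[0,0.011,0,0,0,0],[0,0.002,-0.025,0,0,0],[0,0,-0.025,0,0,0],[-0.032,0.004,0,0,0,0],[-0.032,0.003,0,0,0,0],[-0.032,0.002,0,0,0,0],[-0.032,0.002,0,0,0,0],[0,0,0.025,0,0,0],[0,0,0.023,0,0,0],[0,0,0,0,0,0],[0,0,0,0,0,0],[0,0,0,0,0,0]]'|sed -n 4p; python3 -c 'import h;h.where()'
```

```text
contact_force: [0.6, -0.3, -0.9]
tray mm [ 33.7 -92.8  23.1] yaw err 0.0005 F tray [-0.4 -0.6 -0.9] t 13.82
```

```bash
python3 drive.py '[[0.005,0.001,0.0025,0,0,0],[0.005,0,0,0,0,0],[0.005,0,0,0,0,0],[0.005,0,0,0,0,0],[0.005,0,0,0,0,0],[0.005,0,0,0,0,0],[0.005,0,0,0,0,0],[0.005,0,0,0,0,0],[0.005,0,0,0,0,0],[0.005,0,0,0,0,0],[0.005,0,0,0,0,0],[0.005,0,0,0,0,0],[0.005,0,0,0,0,0],[0.005,0,0,0,0,0],[0.005,0,0,0,0,0],[0.005,0,0,0,0,0],[0.002,0,0,0,0,0],[0,0,0,0,0,0]]'|sed -n 4p; python3 -c 'import h;h.where()'
python3 drive.py '[[0.002,0,0,0,0,0],[0.001,0,0,0,0,0],[0,0,0,0,0,0]]'|sed -n 4p; python3 -c 'import h;h.where()'
```

```text
contact_force: [2.3, 0.0, 1.4]
tray mm [34.8 -9.7 19.3] yaw err 0.0004 F tray [-0.4 -2.3  1.4] t 15.32
contact_force: [2.3, -0.6, 1.9]
tray mm [34.7 -7.1 19.2] yaw err 0.0004 F tray [-1.1 -2.1  1.9] t 15.57
```

```bash
python3 drive.py '[[0.002,0,-0.0005,0,0,0],[0,0,0,0,0,0]]'|sed -n 4p; python3 -c 'import h;h.where()'
python3 drive.py '[[0.0015,0,0,0,0,0],[0,0,0,0,0,0]]'|sed -n 4p; python3 -c 'import h;h.where()'
```

```text
contact_force: [5.1, 0.2, -0.2]
tray mm [34.8 -5.9 20.1] yaw err 0.0005 F tray [-0.8 -5.  -0.2] t 15.73
contact_force: [7.8, 2.3, 0.7]
tray mm [34.7 -5.8 20.8] yaw err 0.0004 F tray [ 0.8 -8.1  0.7] t 15.9
```

```bash
python3 drive.py '[[-0.01,0,0,0,0,0],[-0.002,0,-0.025,0,0,0],[0,0,-0.03,0,0,0],[0.0335,0.016,0,0,0,0],[0.0335,0.016,0,0,0,0],[0.0335,0.016,0,0,0,0],[0,0,0,0,0,0],[0,0,0,0,0,0],[0,0,0,0,0,0]]'|sed -n 4p
python3 - <<'E'
from h import *
where();print(delta(W(83,83,.05)))
g=vision.grab_frame("side")[:,:,::-1][190:275,230:340]
w=vision.grab_frame("wrist")[:,:,::-1]
cv2.imwrite("pics/t3.png",np.hstack([cv2.resize(g,(440,340),interpolation=cv2.INTER_CUBIC),cv2.resize(w[100:400,100:400],(340,340))]))
E
```

```text
contact_force: [0.2, -0.5, 0.7]
tray mm [82.7 84.5 75.1] yaw err 0.0008 F tray [-0.5 -0.2  0.7] t 16.65
[-0.00151955  0.00029538  0.02508527]
```

View pics/t3.png

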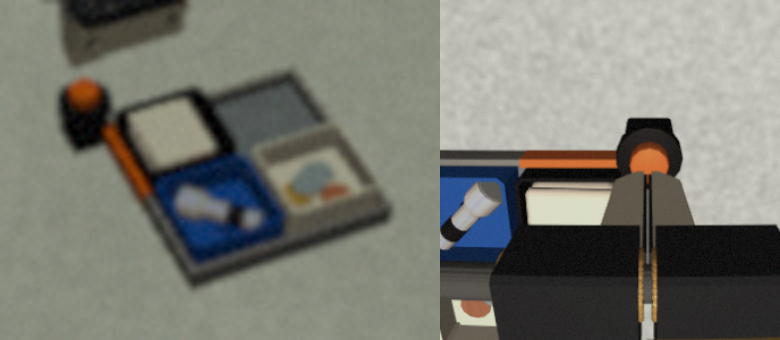

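The earbud carrier is in the orange-edged bay with its case flat. The flashlight is near-right, the coins far-right. The tip is above the button, so I'll descend feeling for contact.

```bash
python3 drive.py '[[-0.0015,0,0.01,0,0,0],[0,0,0.01,0,0,0],[0,0,0,0,0,0]]'|sed -n 4p; python3 -c 'import h;h.where()'
python3 drive.py '[[0,0,0.004,0,0,0],[0,0,0,0,0,0]]'|sed -n 4p; python3 -c 'import h;h.where()'
python3 drive.py '[[0,0,0.004,0,0,0],[0,0,0,0,0,0]]'|sed -n 4p; python3 -c 'import h;h.where()'
```

```text
contact_force: [-0.5, 0.5, -0.7]
tray mm [82.8 84.1 52.2] yaw err 0.0001 F tray [ 0.5  0.4 -0.7] t 17.0
contact_force: [0.1, 0.3, -0.2]
tray mm [82.7 83.5 49.9] yaw err 0.0003 F tray [ 0.3 -0.1 -0.2] t 17.17
contact_force: [-1.0, 0.3, 2.3]
tray mm [82.6 82.7 46.9] yaw err 0.0004 F tray [0.5 0.9 2.3] t 17.33
```

```bash
for r in 1 ; do python3 drive.py '[[0,0,0.002,0,0,0],[0,0,0,0,0,0]]'|sed -n 4p; python3 -c 'import h;h.where()'
python3 drive.py '[[0,0,0.002,0,0,0],[0,0,0,0,0,0]]'|sed -n 4p; python3 -c 'import h;h.where()'
python3 drive.py '[[0,0,0.002,0,0,0],[0,0,0,0,0,0]]'|sed -n 4p; python3 -c 'import h;h.where()'; done
```

```text
contact_force: [0.1, -0.8, 3.3]
tray mm [82.6 82.5 45.3] yaw err 0.0005 F tray [-0.8  0.1  3.3] t 17.5
contact_force: [-0.4, -0.8, 3.6]
tray mm [82.6 82.5 43.3] yaw err 0.0005 F tray [-0.8  0.5  3.6] t 17.67
contact_force: [-3.4, -0.7, 10.7]
tray mm [82.5 82.4 42.2] yaw err 0.0006 F tray [-0.   3.5 10.7] t 17.83
```

```bash
python3 drive.py '[[0,0,0.001,0,0,0],[0,0,0,0,0,0],[0,0,0,0,0,0]]'|sed -n 4p; python3 -c 'import h;h.where()'
python3 drive.py '[[0,0,-0.005,0,0,0],[0,0,-0.01,0,0,0],[0,0,-0.025,0,0,0],[0,0,-0.03,0,0,0],[0.03,0,-0.02,0,0,0],[0.03,0,-0.02,0,0,0],[0,0,0,0,0,0],[0,0,0,0,0,0],[0,0,0,0,0,0]]'|sed -n 4p
python3 - <<'E'
from h import *
where()
f=vision.grab_frame("top")[:,:,::-1][140:250,240:365]
g=vision.grab_frame("side")[:,:,::-1][190:275,230:340]
w=vision.grab_frame("wrist")[:,:,::-1][150:330,100:380]
cv2.imwrite("pics/t4.png",np.hstack([cv2.resize(g,(388,300),interpolation=cv2.INTER_CUBIC),cv2.resize(w,(410,300))]))
E
```

```text
contact_force: [-9.4, -0.0, 20.7]
tray mm [82.5 82.3 42. ] yaw err 0.0006 F tray [ 1.8  9.2 20.7] t 18.08
contact_force: [0.3, 0.1, -0.4]
tray mm [ 82.6 142.7 150. ] yaw err 0.0002 F tray [ 0.  -0.3 -0.4] t 18.83
```

View pics/t4.png

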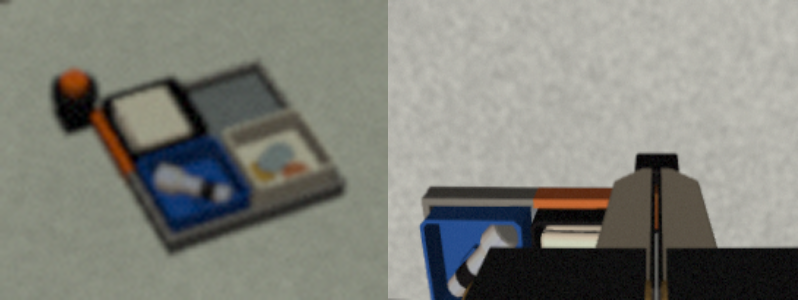

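The stop at z = 42 mm held 20.7 N, 6 mm below the measured button top of 48 mm, so the button went fully down and is now released. The carrier is home with the case lying in it, and the arm is clear.

```bash
python3 -c "
from station import ctrl, vision, sensors
print(ctrl.hand_in())"
```

```text
the job is handed in; nothing more can be done
None
```

The job is handed in at about 19 s: the earbud carrier is home in the charging bay with its case lying in it, the flashlight has moved aside, and the charge button was pressed fully down and released; the arm went nowhere near the power bank, keys or spray bottle.

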